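Vent the cleaner canister and take off its safety cap

TASK

Let the pressure out of the white cleaner canister by pressing its orange spring nozzle all the way down briefly and letting it come up again. Then open the blue safety cap: push it down as far as it goes, twist it anticlockwise while it is down until it comes free, and lift it off. Finish still holding the cap in the gripper, at least 5 cm straight above the open mouth and touching nothing else, and leave the grey cup, the salt shaker and the lime where they stand.

Things in the scene. Friction and masses are not known exactly. Their poses are not given: they have to be found in the camera images.
- jug: white cleaner canister, 108 x 172 mm, fixed to the worktop on a black rubber foot; flat shoulder 90 mm above the worktop. Origin: centre of its underside; z up, y along its long side from the cap end to the nozzle end; a green and paper label is on its -x side. The blue cap stands at y = -40 mm, the orange nozzle at y = +40 mm, both at x = 0
- mouth (a point): top of the canister's neck, on its axis, 121 mm above the worktop (fixed to the canister, hidden under the cap until that is off). z up. A grey sprung seal disc stands 8 to 10 mm above it once the cap is off
- cap_mid (a point): centre (half-way up) of the blue ribbed round cap with a white disc on top, 48 mm across, 32 mm high, 40 g; z up through its top, x along the canister's x at the start. Locked, its centre is 125, its top 141 and its lower rim 109 mm above the worktop (rim 19 mm above the shoulder). Grip its upper 12 mm, which are solid, from above; any grip direction will do
- nozzle_top (a point): centre of the flat top of the orange round nozzle cap, 21 mm high, 25 mm across at its foot and 21 mm at its top, with a small grey outlet on its -x side; top 124 mm above the worktop when up. z up. It moves straight down
- vent_nozzle (a joint): how far the orange nozzle is pressed: 0 m up, 0.008 m fully down; its spring needs 2 N to start and 6 N fully down and returns it
- grey_cup: bystander: grey cup, 74 mm across, 98 mm high, 65 mm or so beyond the nozzle end of the canister. Origin: centre of its underside
- salt_shaker: bystander: salt shaker, 44 mm across, 90 mm high, beside the cap end of the canister, behind. Origin: centre of its underside
- lime: bystander: green lime, 52 x 45 x 45 mm, beside the cap end of the canister. Origin: centre of its underside
- cap_rim (a point): centre of the cap's lower rim, on its axis. Two lugs inside hook under ledges on the neck; a spring pushes the cap up with 5 N. It turns only while pushed down more than 5 mm (stops at 8 mm, spring then 8 N). Held down it turns anticlockwise seen from above, is free to lift after 60 degrees (1.05 rad) and stopped at about 85 (1.48 rad); aim for 72

How it is judged:
By the outcome, as a careful person would: the job done as asked, in the order asked, and still so for the second after the job is handed in, while the arm keeps its last pose, push and grip.
It also fails if it takes over 42 s, if anything falls off the work surface, if the arm or the gripper's body presses on something with over 40 N, if the wrist force passes 120 N, or if a joint passes its speed limit or range.

ROBOT

A 7-joint arm with a two-finger parallel gripper is mounted at the origin on a cart in front of the work surface, level with it; the furniture and walls round the work are solid. World frame = base frame: x ahead of the robot, y to its left, z up, the work surface at z = 0. Lengths are in m, angles in degrees, forces in N, time in s.
With the tool pointing down it reaches from about 0.4 to 0.85 m from the base axis. Payload 4.5 kg.
Tool frame: the origin (TCP) lies midway between the tips of the shut fingers; the grasp point (between the pads) lies 19 mm behind it (robot.grip_point_offset is the distance from the TCP to the grasp point, in m); z points along the fingers, y is the direction in which the jaws open and shut (so a half turn about z gives the same grasp; the last joint's range is limited). The gripper opens to 88 mm and grips with 3 to 60 N. Pads are 18 mm wide; open, the fingers measure 123 mm over their backs; the gripper's body (75 mm by 187 mm) begins 45 mm behind the grasp point.
Start: joints at [67.769, 39.483, -11.15, 89.685, 9.013, 51.709, -12.324], TCP at [0.256, -0.57, 0.214] pointing down, gripper open.
Joint ranges: [-172.22, 172.22], [-26.19, 119.32], [-84.43, 86.54], [7.71, 146.69], [-57.33, 237.33], [2.42, 119.75], [-152.13, 152.13]. Speed limits (degrees/s): [147.25, 147.25, 180, 180, 180, 180, 180].

INTERFACE

Orientations are given as [roll, pitch, yaw] about the fixed x, y, z axes, in that order (R = Rz(yaw) Ry(pitch) Rx(roll)).
In Python, from rig import sensors, grab_frame, robot gives the robot as it stands.
- The arm moves only by the shell command python3 -m jog 'ROWS' [FORCE]. ROWS is JSON, a list of rows, each a list of 7 numbers: the closure, from -1 (fully open) to 1 (shut), so that 0 is half open, then the shift along the tool's x, y, z in m, then the turn, a rotation vector about the tool's x, y, z in degrees. A call has 1 to 12 rows; each row is the pose to reach, as a shift and turn from the pose commanded when the call began, along the tool's axes at that moment; what a row does not reach only later rows make up. A row lasts 1/10 s, in which the tool goes at most 50 mm and 8.59 degrees, less where a joint would pass 70% of its speed; a pose out of reach is approached as far as the arm can. A call with a gripper value outside its range is refused whole. The fingers move at their own pace and stop on an object; FORCE is the grip in N (left out, the last holds). Time passes only in rows, so rows that repeat a pose let the fingers close. It gives the time, the measured TCP pose, the force and the opening at its end, in the units of the state.
- sensors.read_state(): the state, without advancing time (a new reading comes with each control period).
- grab_frame(name): name is "side" or "top" or "wrist"; returns a dict with "img" (420x560x3 uint8, red, green, blue), "intrinsics" (3x3 intrinsics, pixels), "R" (3x3) and "t" (3): a world point X has camera coordinates R X + t. Camera axes: x right, y down, z forward; pixel columns grow to the right and rows downward; lengths in m; the calibration is good to about 2 mm. A picture is of the moment at which its call begins. There is no depth.
- robot.close_job(): hands the job in, once; it reports no verdict.
The state is a dict: "t": time; "qpos": joint angles; "qvel": joint speeds; "joint_efforts": joint torques, N m; "ee_pos": TCP position; "eef_rot": TCP orientation; "force": force on the tool from outside, world axes, zero at the start; "torque": the same for the moment, N m; "width": opening from 0.0 (shut) to 1.0 (fully open).
Only numpy, scipy, OpenCV 4.12 (cv2) and the standard library are available. Lean on these libraries where they do the work, as an engineer would, in place of code of your own. Each camera call takes 0.05 s, during which the arm holds its last target.

## Working session

There is one attempt and no reset: what is moved stays moved. The work goes in short steps, Python scripts to look and compute and a shell command to move; the robot and the scene stay as the last step left them, time stands still between calls to the robot, and variables do not carry over. Pictures are saved under pics/ and viewed, and the job is handed in when it is done.

```bash
ls; mkdir -p pics
python3 - <<'E'
from rig import sensors, grab_frame, robot
import cv2
print(sensors.read_state()); print(robot.grip_point_offset)
for n in("side","top","wrist"):
    f=grab_frame(n); cv2.imwrite(f"pics/{n}0.png",f["img"][:,:,::-1]); print(n,f["intrinsics"].tolist(),f["R"].round(4).tolist(),f["t"].tolist())
E
```

```text
pics
{'t': 0.0, 'qpos': array([ 67.76697776,  39.53413711, -11.14394886,  89.7447326 ,
         9.01382169,  51.71094397, -12.32461795]), 'qvel': array([ 0.06095485, -0.0708696 ,  0.04254684,  0.03524904, -0.02529561,
       -0.00303164, -0.05348914]), 'joint_efforts': array([-5.49461174e-05, -5.27556288e+01, -1.26664594e+00, -1.53428757e+01,
       -5.25832234e-02,  6.51410475e-03,  1.25886213e-04]), 'ee_pos': array([ 0.25555381, -0.56961037,  0.21279997]), 'eef_rot': array([-1.79892564e+02,  9.43112546e-03,  2.41742095e+01]), 'force': array([ 0.29969655,  0.00708912, -0.14722926]), 'torque': array([-0.00540108, -0.03118131, -0.0002415 ]), 'width': 0.998418257594607}
0.0187
side [[468.17402417333193, 0.0, 271.39367355205997], [0.0, 468.17402417333193, 207.16008565249874], [0.0, 0.0, 1.0]] [[-0.9984, 0.0563, 0.005], [0.0192, 0.4206, -0.9071], [-0.0531, -0.9055, -0.421]] [0.46490367705972163, 0.03637106205887624, 1.1996180479709662]
top [[527.7861411201237, 0.0, 273.3499869713448], [0.0, 527.7861411201237, 206.96049731774244], [0.0, 0.0, 1.0]] [[0.0166, -0.9999, -0.0041], [-0.9924, -0.016, -0.1218], [0.1217, 0.0061, -0.9925]] [0.06369740806738897, 0.47708675333055756, 1.1936664406396664]
wrist [[297.3808980369192, 0.0, 282.4991925902663], [0.0, 297.3808980369192, 211.5063050393863], [0.0, 0.0, 1.0]] [[0.4101, -0.912, -0.0016], [-0.8688, -0.3912, 0.3035], [-0.2774, -0.1231, -0.9528]] [-0.6236450606463962, -0.043194146305561516, 0.3905782275912133]
```

View pics/side0.png

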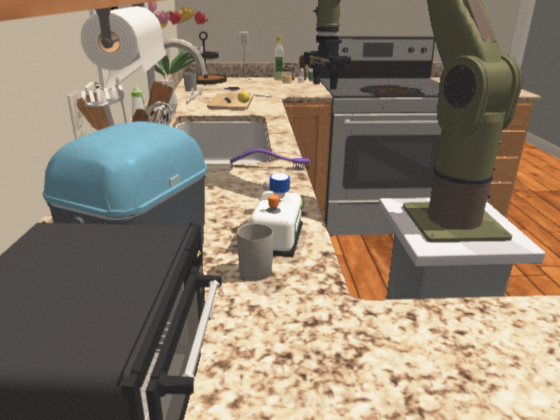

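View pics/top0.png

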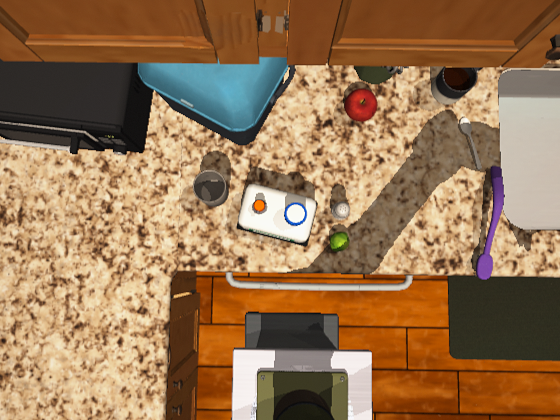

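View pics/wrist0.png

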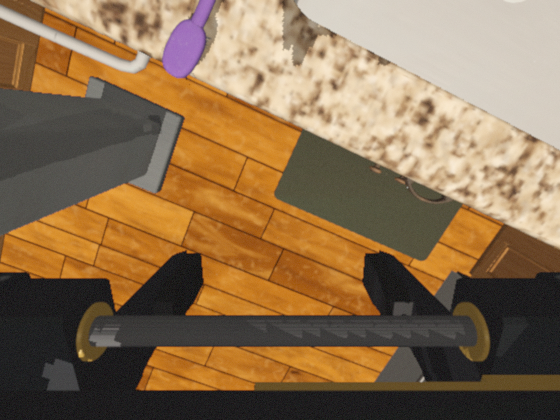

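The side view shows the cap near (280,183), the nozzle at (274,202) and the cup at (256,250). In the top view the cap is near (295,214), the nozzle at (260,206), the shaker at (341,210), the lime at (338,241) and the cup at (210,188). Next I'll enlarge crops.

Run:
```python
import cv2,numpy as np
a=cv2.imread("pics/side0.png")[165:285,230:320]; b=cv2.imread("pics/top0.png")[160:260,180:360]
cv2.imwrite("pics/c1.png",cv2.resize(a,None,fx=5,fy=5,interpolation=cv2.INTER_CUBIC))
cv2.imwrite("pics/c2.png",cv2.resize(b,None,fx=4.4444,fy=4.4444,interpolation=cv2.INTER_CUBIC))
```

```text
(no output)
```

View pics/c1.png

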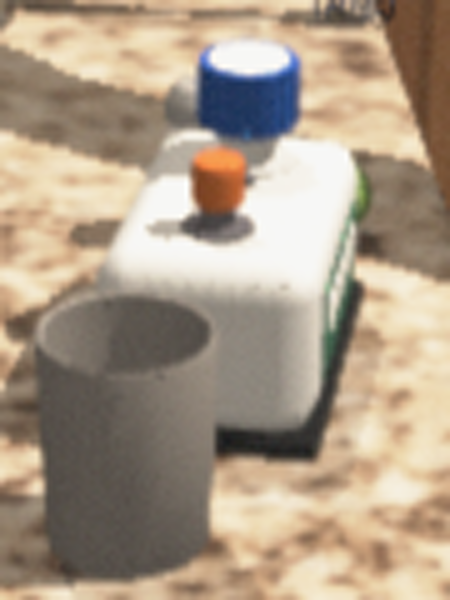

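View pics/c2.png

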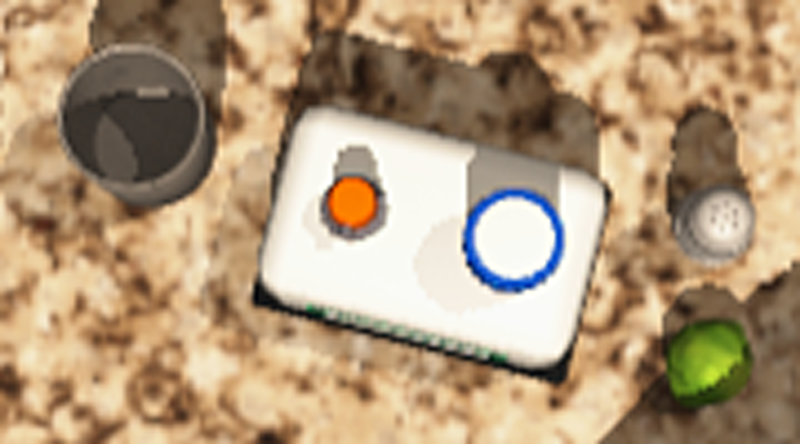

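```bash
cat > h.py <<'E'
import numpy as np
from rig import grab_frame,sensors
def ray(f,p):
    K=np.array(f["intrinsics"]);R=np.array(f["R"]);t=np.array(f["t"])
    d=R.T@np.linalg.solve(K,[p[0],p[1],1]);return -R.T@t,d/np.linalg.norm(d)
def tri(obs):
    A=np.zeros((3,3));b=np.zeros(3)
    for f,p in obs:
        o,d=ray(f,p);M=np.eye(3)-np.outer(d,d);A+=M;b+=M@o
    X=np.linalg.solve(A,b);return X,[round(1000*np.linalg.norm(np.cross(ray(f,p)[1],X-ray(f,p)[0])),1) for f,p in obs]
def onz(f,p,z):
    o,d=ray(f,p);return o+d*(z-o[2])/d[2]
E
python3 - <<'E'
from h import *
s=grab_frame("side");t=grab_frame("top")
c=lambda p:(180+(p[0]+.5)/4.4444-.5,160+(p[1]+.5)/4.4444-.5)
d=lambda p:(230+(p[0]+.5)/5-.5,165+(p[1]+.5)/5-.5)
for n,a,b,z in (("cap",(251,58),(514,239),.141),("noz",(219,158),(353.5,202.5),.124),("cup",(126,334),(132,117),.098)):
    X,e=tri([(s,d(a)),(t,c(b))]);print(n,X.round(4),e,"side",onz(s,d(a),z).round(4),"top",onz(t,c(b),z).round(4))
for n,b,z in(("shaker",(722,217),.085),("lime",(709,360),.024)): print(n,onz(t,c(b),z).round(4))
E
```

```text
cap [0.4487 0.0246 0.1409] [np.float64(0.7), np.float64(0.7)] side [0.4481 0.0252 0.141 ] top [0.4494 0.0246 0.141 ]
noz [0.4677 0.1014 0.1236] [np.float64(0.1), np.float64(0.1)] side [0.4676 0.1023 0.124 ] top [0.4677 0.1013 0.124 ]
cup [0.5118 0.2129 0.0961] [np.float64(0.3), np.float64(0.3)] side [0.5115 0.2167 0.098 ] top [0.5118 0.2126 0.098 ]
shaker [ 0.4683 -0.0807  0.085 ]
lime [ 0.4008 -0.0816  0.024 ]
```

```bash
python3 -m jog '[[1,0.015,-0.012,0,0,0,0],[1,0.045,-0.035,0,0,0,0],[1,0.078,-0.061,0,0,0,0],[1,0.111,-0.087,0,0,0,0],[1,0.144,-0.113,0,0,0,0],[1,0.177,-0.139,0,0,0,0],[1,0.21,-0.165,0,0,0,0],[1,0.243,-0.191,0,0,0,0],[1,0.276,-0.217,0,0,0,0],[1,0.305,-0.24,0,0,0,0],[1,0.322,-0.253,0,0,0,0],[1,0.328,-0.258,0,0,0,0]]' 20
python3 - <<'E'
from h import *
s=sensors.read_state();print(s["qpos"].round(1),s["ee_pos"],s["eef_rot"],s["width"],s["force"])
import numpy as np
from scipy.spatial.transform import Rotation as Ro
R=Ro.from_euler('xyz',s["eef_rot"],degrees=True).as_matrix()
print(R.T@(np.array([.4677,.1014,.214])-s["ee_pos"]))
E
```

```text
t: 1.45
ee_pos: [0.451, -0.1978, 0.2137]
eef_rot: [-180.0, -0.1, 24.4]
force: [-0.1, -1.2, -0.1]
width: 0.004
[ 24.3  29.7  -9.1 112.2   7.1  38.6 -54.8] [ 0.45096912 -0.19781184  0.21374566] [-1.79973787e+02 -7.50657376e-02  2.44406559e+01] 0.004131419643252747 [-0.11783653 -1.20717388 -0.12153575]
[ 1.39030902e-01 -2.65477156e-01  4.92683705e-05]
```

```bash
python3 -m jog '[[1,0.007,-0.013,0,0,0,0],[1,0.021,-0.04,0,0,0,0],[1,0.038,-0.072,0,0,0,0],[1,0.055,-0.105,0,0,0,0],[1,0.072,-0.137,0,0,0,0],[1,0.089,-0.17,0,0,0,0],[1,0.106,-0.202,0,0,0,0],[1,0.122,-0.233,0,0,0,0],[1,0.133,-0.254,0,0,0,0],[1,0.139,-0.265,0,0,0,0],[1,0.139,-0.265,0.03,0,0,0],[1,0.139,-0.265,0.05,0,0,0]]'
python3 - <<'E'
from h import *
import cv2
s=sensors.read_state();print(s["qpos"].round(1),s["ee_pos"],s["eef_rot"],s["force"])
w=grab_frame("wrist");cv2.imwrite("pics/w1.png",w["img"][:,:,::-1])
w=grab_frame("side");cv2.imwrite("pics/s1.png",cv2.resize(w["img"][140:300,200:360,::-1],None,fx=3.7,fy=3.7))
E
```

```text
t: 2.65
ee_pos: [0.4677, 0.0969, 0.1628]
eef_rot: [179.9, 0.0, 24.1]
force: [0.1, -0.2, 0.4]
width: 0.006
[-13.6  33.5  -5.7 117.8   6.6  29.  -90.1] [0.46771244 0.09690718 0.16284337] [1.79944759e+02 1.65501422e-02 2.40761960e+01] [ 0.08667961 -0.21910641  0.41207995]
```

View pics/w1.png

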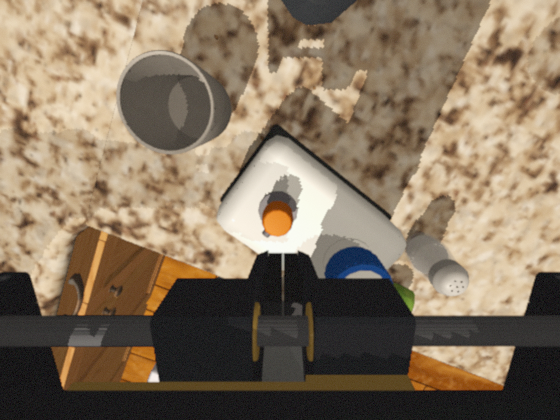

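View pics/s1.png

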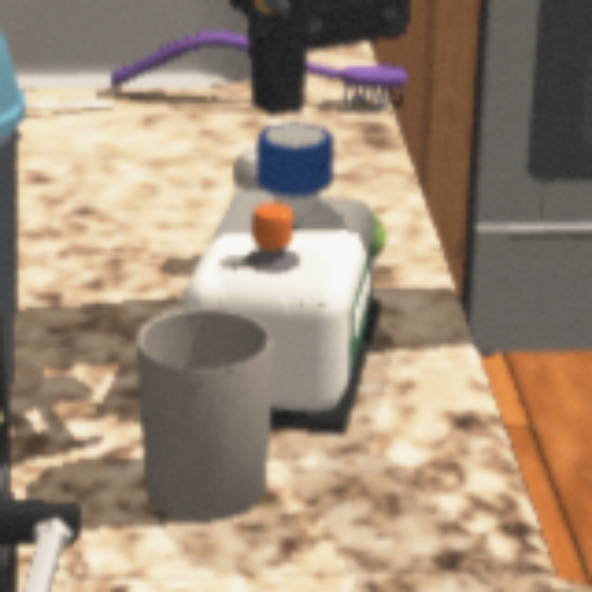

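Run:
```python
from h import *
import cv2
s=sensors.read_state();print(s["ee_pos"])
for n in("side","wrist"):
    f=grab_frame(n)
    for X in (s["ee_pos"],[.4677,.1014,.124],[.449,.0246,.141]):
        p=np.array(f["intrinsics"])@(f["R"]@np.array(X)+f["t"]);print(n,p[:2]/p[2])
```

```text
[0.4659711  0.09599785 0.1617404 ]
side [274.09327916 179.14445024]
side [273.33343985 196.03648664]
side [279.39758737 176.10848559]
wrist [283.09493012 247.59165706]
wrist [277.34004653 221.76456723]
wrist [361.06952446 290.54715034]
```

Run:
```python
from h import *
import cv2
print([sensors.read_state()["ee_pos"].round(4).tolist() for _ in range(2)])
for n,(x,y) in (("side",(215,120)),("top",(200,150))):
    f=grab_frame(n);im=f["img"][:,:,::-1].copy()
    X=sensors.read_state()["ee_pos"]
    p=np.array(f["intrinsics"])@(f["R"]@X+f["t"]);p=p[:2]/p[2];print(p,X)
    im=cv2.resize(im[y:y+100,x:x+120],None,fx=6,fy=6,interpolation=cv2.INTER_CUBIC);im=cv2.convertScaleAbs(im,alpha=1.6,beta=20)
    cv2.drawMarker(im,(int((p[0]-x)*6),int((p[1]-y)*6)),(255,0,255),0,12)
    cv2.imwrite(f"pics/z_{n}.png",im)
```

```text
[[0.4679, 0.0969, 0.1638], [0.4679, 0.0969, 0.1638]]
[273.04104852 178.26603852] [0.46835582 0.09720551 0.16430387]
[260.39025151 202.31111728] [0.46862111 0.09753941 0.16454484]
```

View pics/z_side.png

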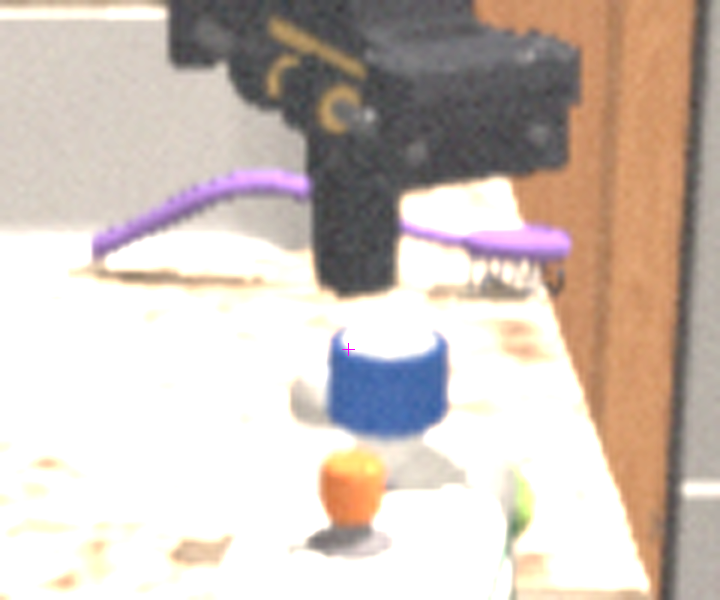

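View pics/z_top.png

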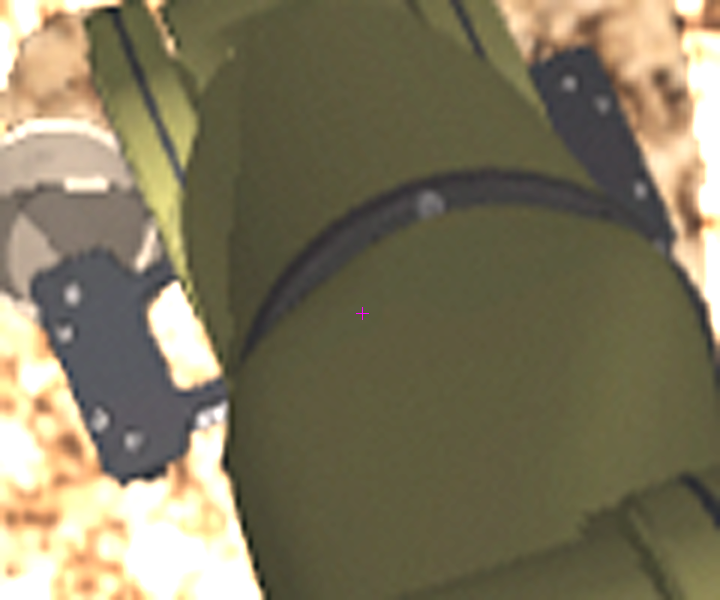

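Run:
```python
from h import *
import cv2
s=grab_frame("side");w=grab_frame("wrist")
print(tri([(s,(273.7,167.5)),(w,(283,254))]), sensors.read_state()["ee_pos"], tri([(w,(277,213)),(s,(273.4,196.2))]))
o,d=ray(s,(273.7,167.5));l=(.099-o[1])/d[1];print(o+l*d)
im=cv2.resize(w["img"][180:320,200:400,::-1],None,fx=4,fy=4,interpolation=cv2.INTER_CUBIC);im=cv2.convertScaleAbs(im,alpha=1.6,beta=20)
cv2.imwrite("pics/zw.png",im)
```

```text
(array([0.47055533, 0.09988812, 0.18844212]), [np.float64(3.7), np.float64(3.7)]) [0.46860073 0.09787441 0.16459217] (array([0.47137025, 0.10526089, 0.12406605]), [np.float64(3.8), np.float64(3.8)])
[0.46720988 0.099      0.18976177]
```

View pics/zw.png

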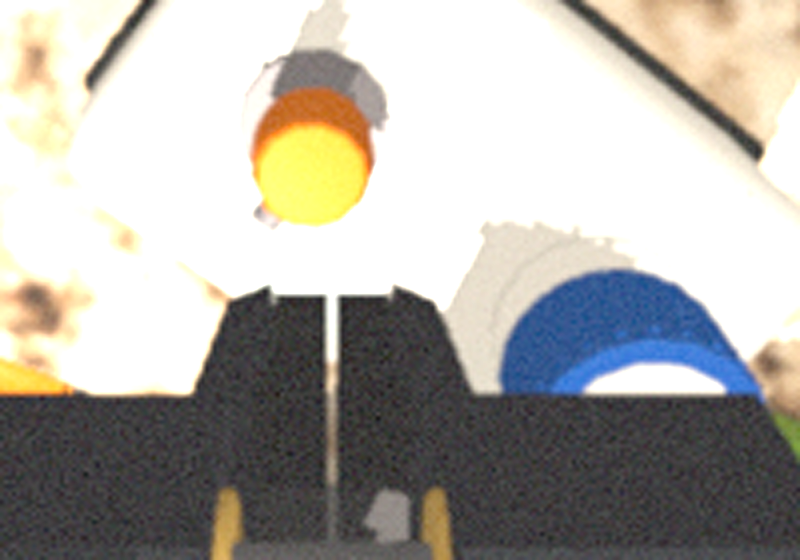

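```bash
python3 -m jog '[[1,0,-0.003,0.005,0,0,0],[1,0,-0.003,0.015,0,0,0],[1,0,-0.003,0.025,0,0,0],[1,0,-0.003,0.032,0,0,0],[1,0,-0.003,0.034,0,0,0],[1,0,-0.003,0.034,0,0,0],[1,0,-0.003,0.034,0,0,0]]'
python3 - <<'E'
from h import *
import cv2
f=grab_frame("side");im=f["img"][:,:,::-1].copy()
print(sensors.read_state()["ee_pos"],sensors.read_state()["force"])
im=cv2.resize(im[120:220,215:335],None,fx=6,fy=6,interpolation=cv2.INTER_CUBIC);im=cv2.convertScaleAbs(im,alpha=1.6,beta=20)
cv2.imwrite("pics/z2.png",im)
E
```

```text
t: 3.75
ee_pos: [0.4667, 0.1009, 0.1296]
eef_rot: [180.0, -0.0, 24.2]
force: [-0.1, -0.0, 0.1]
width: 0.005
[0.46680333 0.10089683 0.12976158] [-0.05520447  0.42296392  0.48570739]
```

View pics/z2.png

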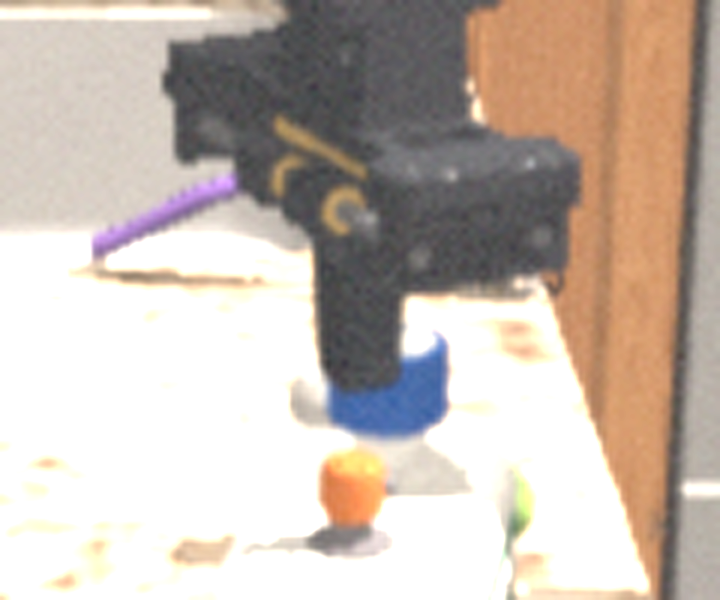

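```bash
python3 -m jog '[[1,0,0,0.003,0,0,0],[1,0,0,0.006,0,0,0],[1,0,0,0.008,0,0,0],[1,0,0,0.008,0,0,0]]'; python3 -m jog '[[1,0,0,0.002,0,0,0],[1,0,0,0.004,0,0,0],[1,0,0,0.004,0,0,0]]'
```

```text
t: 4.2
ee_pos: [0.4664, 0.1008, 0.1213]
eef_rot: [-180.0, 0.0, 24.2]
force: [1.0, 0.4, -0.1]
width: 0.006
t: 4.5
ee_pos: [0.4664, 0.1008, 0.1174]
eef_rot: [180.0, 0.0, 24.2]
force: [-0.1, -0.3, 0.4]
width: 0.009
```

```bash
python3 -m jog '[[1,0,0,0.003,0,0,0],[1,0,0,0.006,0,0,0],[1,0,0,0.008,0,0,0],[1,0,0,0.008,0,0,0]]'; python3 -m jog '[[1,0,0,0.002,0,0,0],[1,0,0,0.004,0,0,0],[1,0,0,0.004,0,0,0]]';  python3 - <<'E'
from h import *
import cv2
f=grab_frame("side");im=f["img"][:,:,::-1].copy()
im=cv2.resize(im[120:220,215:335],None,fx=6,fy=6,interpolation=cv2.INTER_CUBIC);im=cv2.convertScaleAbs(im,alpha=1.6,beta=20)
cv2.imwrite("pics/z3.png",im)
E
```

```text
t: 4.9
ee_pos: [0.4664, 0.1008, 0.1093]
eef_rot: [-180.0, 0.0, 24.2]
force: [0.0, 0.4, -0.7]
width: 0.004
t: 5.2
ee_pos: [0.4664, 0.1008, 0.1054]
eef_rot: [180.0, 0.0, 24.2]
force: [0.1, 0.2, 0.0]
width: 0.007
```

View pics/z3.png

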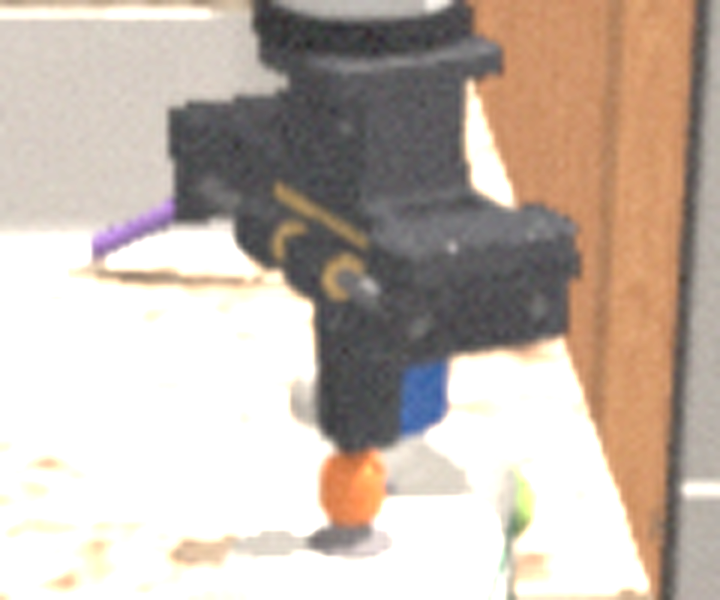

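```bash
python3 -m jog '[[1,0,0,0.002,0,0,0],[1,0,0,0.004,0,0,0],[1,0,0,0.004,0,0,0]]'; python3 -m jog '[[1,0,0,0.002,0,0,0],[1,0,0,0.004,0,0,0],[1,0,0,0.004,0,0,0]]'
python3 - <<'E'
from h import *
import cv2
f=grab_frame("side");im=f["img"][:,:,::-1].copy()
im=cv2.resize(im[120:220,215:335],None,fx=6,fy=6,interpolation=cv2.INTER_CUBIC);im=cv2.convertScaleAbs(im,alpha=1.6,beta=20)
cv2.imwrite("pics/z4.png",im)
E
```

```text
t: 5.55
ee_pos: [0.4664, 0.1008, 0.1014]
eef_rot: [180.0, 0.0, 24.2]
force: [0.2, -0.4, -0.5]
width: 0.002
t: 5.85
ee_pos: [0.4667, 0.1009, 0.0976]
eef_rot: [180.0, -0.0, 24.2]
force: [0.2, 0.1, 2.2]
width: 0.005
```

View pics/z4.png

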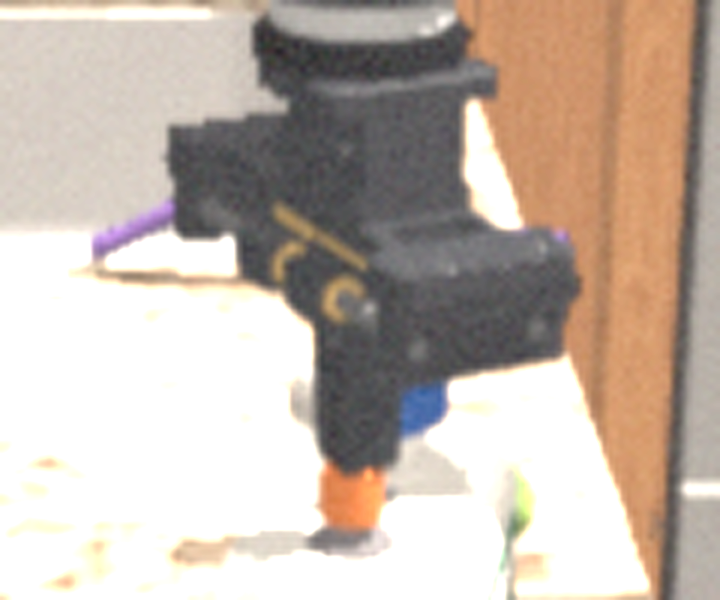

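```bash
python3 -m jog '[[1,0,0,0.003,0,0,0],[1,0,0,0.006,0,0,0],[1,0,0,0.007,0,0,0],[1,0,0,0.007,0,0,0]]'; python3 -m jog '[[1,0,0,0.001,0,0,0],[1,0,0,0.002,0,0,0],[1,0,0,0.002,0,0,0]]'
```

```text
t: 6.3
ee_pos: [0.4668, 0.1009, 0.0913]
eef_rot: [180.0, -0.0, 24.2]
force: [-2.3, -0.2, 11.6]
width: 0.005
t: 6.6
ee_pos: [0.4669, 0.1009, 0.0909]
eef_rot: [180.0, -0.1, 24.2]
force: [-5.3, -0.7, 32.1]
width: 0.006
```

```bash
python3 - <<'E'
from h import *
import cv2
f=grab_frame("side");im=f["img"][:,:,::-1].copy()
im=cv2.resize(im[120:220,215:335],None,fx=6,fy=6,interpolation=cv2.INTER_CUBIC);im=cv2.convertScaleAbs(im,alpha=1.6,beta=20)
cv2.imwrite("pics/z5.png",im)
E
python3 -m jog '[[1,0,0,-0.004,0,0,0],[1,0,0,-0.01,0,0,0],[1,0,0,-0.025,0,0,0],[1,0,0,-0.045,0,0,0],[1,0,0,-0.07,0,0,0],[1,0,0,-0.09,0,0,0],[1,0,0,-0.095,0,0,0],[1,0,0,-0.095,0,0,0]]'
python3 - <<'E'
from h import *
import cv2
f=grab_frame("side");im=f["img"][:,:,::-1].copy()
im=cv2.resize(im[120:220,215:335],None,fx=6,fy=6,interpolation=cv2.INTER_CUBIC);im=cv2.convertScaleAbs(im,alpha=1.6,beta=20)
cv2.imwrite("pics/z6.png",im)
s=sensors.read_state()
from scipy.spatial.transform import Rotation as Ro
R=Ro.from_euler('xyz',s["eef_rot"],degrees=True).as_matrix()
print(s["ee_pos"],R.T@(np.array([.449,.0246,.180])-s["ee_pos"]))
E
```

```text
t: 7.45
ee_pos: [0.4668, 0.1009, 0.1837]
eef_rot: [180.0, -0.0, 24.2]
force: [-0.2, -0.6, 0.4]
width: 0.007
[0.46630625 0.10072334 0.18300945] [-0.04695247  0.0623662   0.00304125]
```

View pics/z5.png

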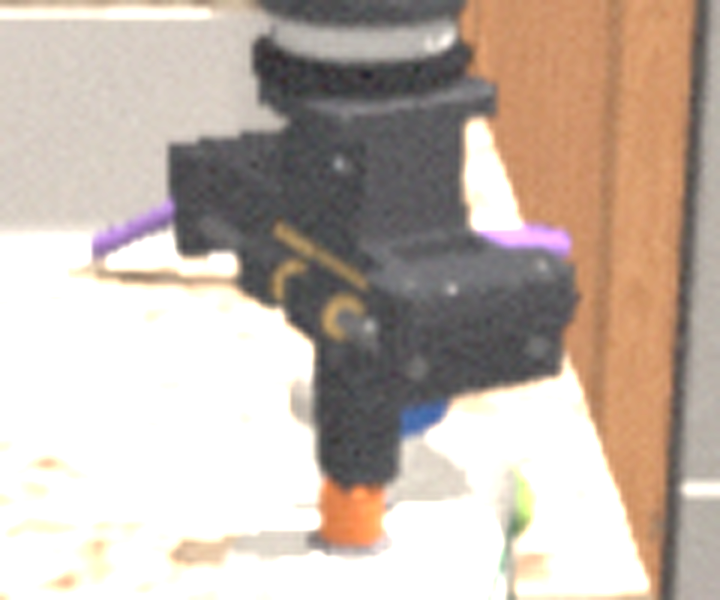

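View pics/z6.png

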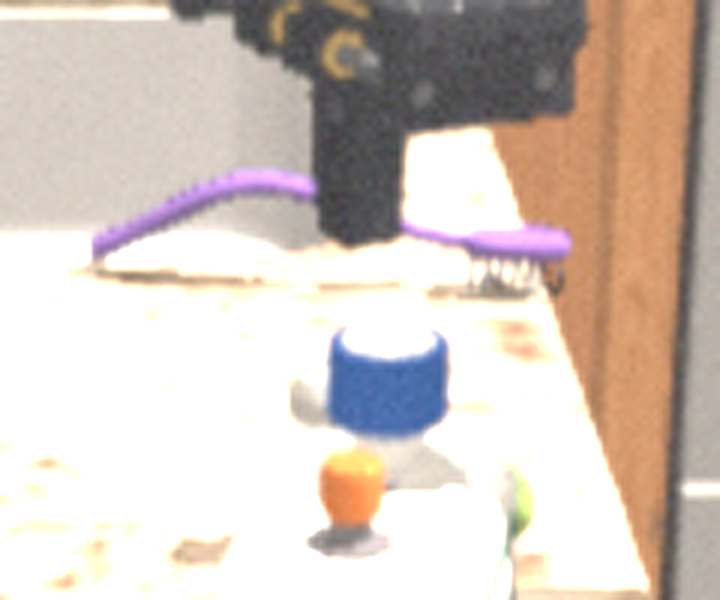

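```bash
python3 -m jog '[[-0.8,-0.005,0.007,0,0,0,0],[-0.8,-0.016,0.021,0,0,0,0],[-0.8,-0.029,0.038,0,0,0,0],[-0.8,-0.04,0.053,0,0,0,0],[-0.8,-0.047,0.062,0,0,0,0],[-0.8,-0.047,0.062,0,0,0,0],[-0.8,-0.047,0.062,0,0,0,0],[-0.8,-0.047,0.062,0,0,0,0]]'
python3 - <<'E'
from h import *
import cv2
f=grab_frame("side");im=f["img"][:,:,::-1].copy()
im=cv2.resize(im[120:220,215:335],None,fx=6,fy=6,interpolation=cv2.INTER_CUBIC);im=cv2.convertScaleAbs(im,alpha=1.6,beta=20)
cv2.imwrite("pics/z7.png",im)
w=grab_frame("wrist");cv2.imwrite("pics/w7.png",cv2.convertScaleAbs(w["img"][:,:,::-1],alpha=1.5,beta=20))
s=sensors.read_state()
p=np.array(w["intrinsics"])@(w["R"]@np.array([.449,.0246,.141])+w["t"]);print(s["ee_pos"],p[:2]/p[2],s["qpos"].round())
E
```

```text
t: 8.3
ee_pos: [0.4494, 0.0262, 0.1835]
eef_rot: [-180.0, -0.0, 24.3]
force: [-1.0, 0.2, -0.1]
width: 0.706
[0.44933423 0.02603713 0.18354354] [284.68148027 224.95085179] [ -4.  30.  -7. 121.   7.  30. -83.]
```

View pics/z7.png

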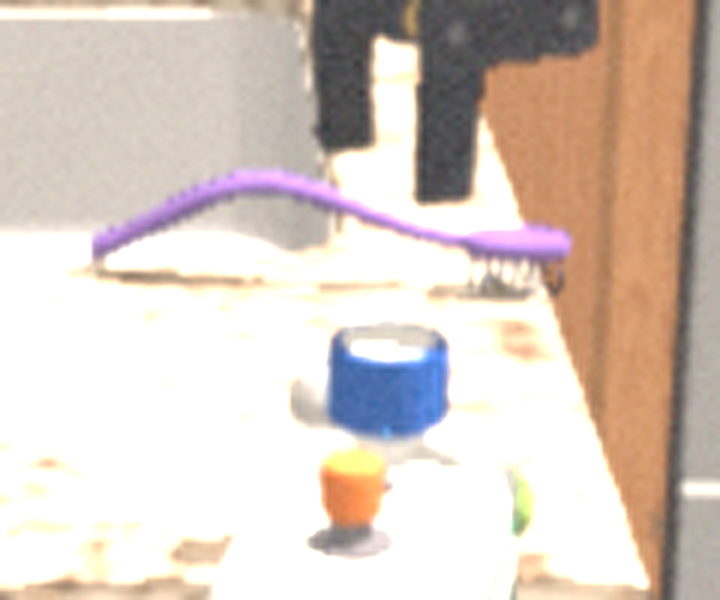

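View pics/w7.png

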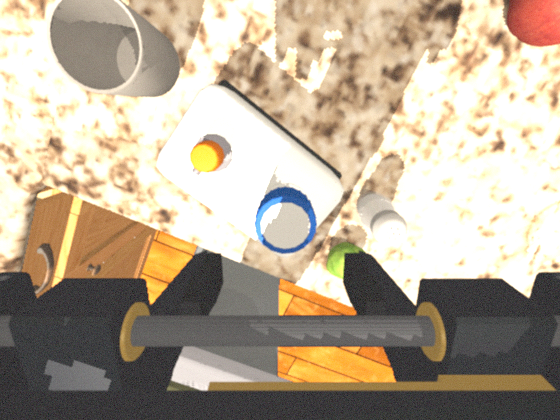

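Run:
```python
from h import *
f=grab_frame("side")
for d in(0,.015,.02,.025,.03):
    p=np.array(f["intrinsics"])@(f["R"]@np.array([.4494,.0262,.1835+d])+f["t"]);print(d,p[:2]/p[2])
```

```text
0 [279.49911665 159.05312   ]
0.015 [279.5797184  152.80703262]
0.02 [279.60679779 150.70856463]
0.025 [279.63398429 148.60179592]
0.03 [279.66127854 146.48667715]
```

```bash
python3 -m jog '[[-0.8,-0.001,0.001,0.01,0,0,0],[-0.8,-0.001,0.001,0.03,0,0,0],[-0.8,-0.001,0.001,0.048,0,0,0],[-0.8,-0.001,0.001,0.057,0,0,0],[-0.8,-0.001,0.001,0.06,0,0,0],[-0.8,-0.001,0.001,0.06,0,0,0],[-0.8,-0.001,0.001,0.06,0,0,0]]'
python3 - <<'E'
from h import *
import cv2
f=grab_frame("side");im=f["img"][:,:,::-1].copy()
im=cv2.resize(im[120:220,215:335],None,fx=6,fy=6,interpolation=cv2.INTER_CUBIC);im=cv2.convertScaleAbs(im,alpha=1.6,beta=20)
cv2.imwrite("pics/z8.png",im)
w=grab_frame("wrist");cv2.imwrite("pics/w8.png",cv2.convertScaleAbs(w["img"][:,:,::-1],alpha=1.5,beta=20))
E
```

```text
t: 9.15
ee_pos: [0.4491, 0.0239, 0.1241]
eef_rot: [180.0, -0.1, 24.2]
force: [0.2, -0.3, -0.8]
width: 0.904
```

View pics/z8.png

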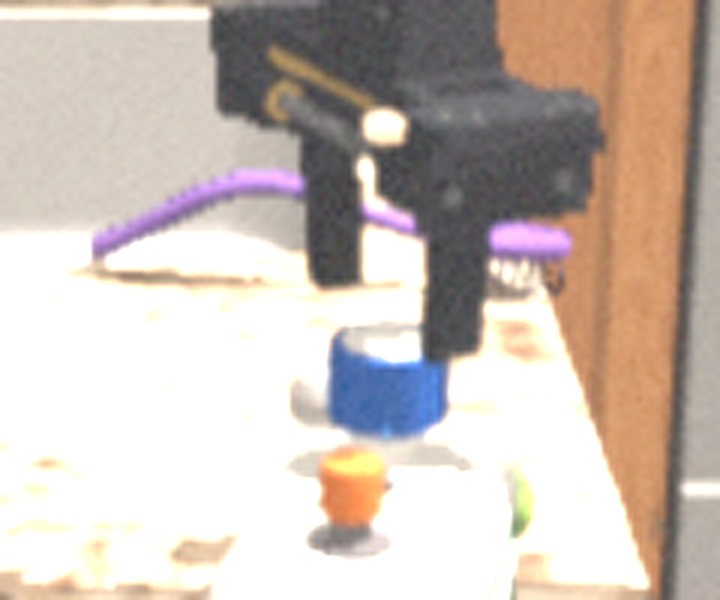

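View pics/w8.png

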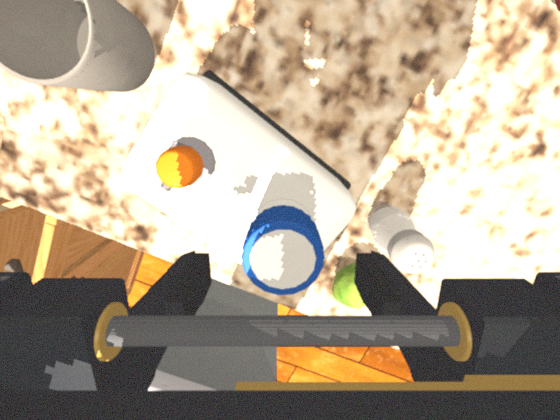

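```bash
python3 -m jog '[[-0.8,0,0,0.006,0,0,0],[-0.8,0,0,0.014,0,0,0],[-0.8,0,0,0.019,0,0,0],[-0.8,0,0,0.02,0,0,0],[-0.8,0,0,0.02,0,0,0],[1,0,0,0.02,0,0,0],[1,0,0,0.02,0,0,0],[1,0,0,0.02,0,0,0],[1,0,0,0.02,0,0,0],[1,0,0,0.02,0,0,0],[1,0,0,0.02,0,0,0]]' 45
python3 - <<'E'
from h import *
import cv2
f=grab_frame("side");im=f["img"][:,:,::-1].copy()
im=cv2.resize(im[120:220,215:335],None,fx=6,fy=6,interpolation=cv2.INTER_CUBIC);im=cv2.convertScaleAbs(im,alpha=1.6,beta=20)
cv2.imwrite("pics/z9.png",im)
E
```

```text
t: 10.35
ee_pos: [0.4488, 0.0236, 0.1037]
eef_rot: [180.0, -0.0, 24.2]
force: [-0.6, -0.6, 0.9]
width: 0.528
```

View pics/z9.png

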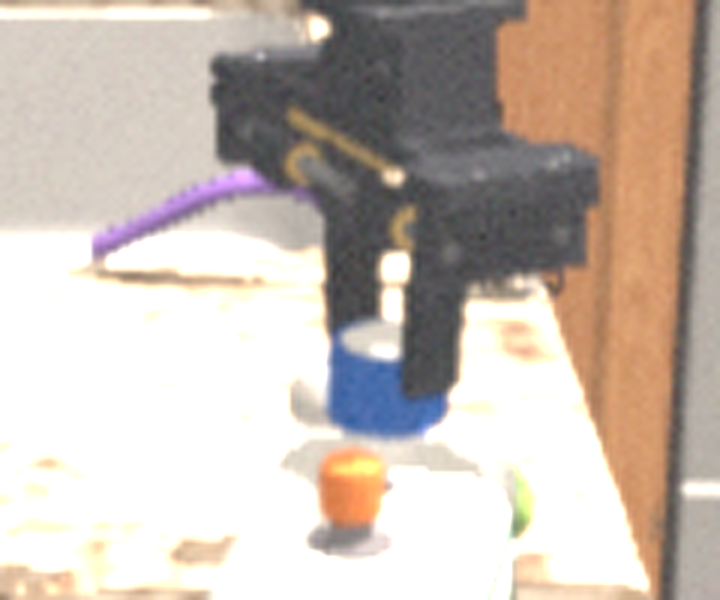

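```bash
python3 -m jog '[[1,0,0,0.002,0,0,0],[1,0,0,0.004,0,0,0],[1,0,0,0.006,0,0,0],[1,0,0,0.006,0,0,0],[1,0,0,0.006,0,0,0]]' 50; python3 -m jog '[[1,0,0,0.001,0,0,0],[1,0,0,0.002,0,0,0],[1,0,0,0.002,0,0,0]]'
```

```text
t: 10.9
ee_pos: [0.4488, 0.0236, 0.0978]
eef_rot: [180.0, -0.0, 24.2]
force: [-0.4, -0.2, 6.6]
width: 0.532
t: 11.2
ee_pos: [0.4488, 0.0236, 0.0958]
eef_rot: [180.0, -0.0, 24.2]
force: [-1.5, 0.0, 6.9]
width: 0.53
```

```bash
python3 -m jog '[[1,0,0,0.001,0,0,0],[1,0,0,0.001,0,0,0],[1,0,0,0.001,0,0,0]]'
```

```text
t: 11.5
ee_pos: [0.4488, 0.0236, 0.0956]
eef_rot: [180.0, -0.1, 24.2]
force: [-2.2, -0.5, 15.4]
width: 0.528
```

```bash
python3 -m jog '[[1,0,0,0,0,0,-4],[1,0,0,0,0,0,-11],[1,0,0,0,0,0,-18],[1,0,0,0,0,0,-25],[1,0,0,0,0,0,-32],[1,0,0,0,0,0,-39],[1,0,0,0,0,0,-46],[1,0,0,0,0,0,-53],[1,0,0,0,0,0,-60],[1,0,0,0,0,0,-67],[1,0,0,0,0,0,-72],[1,0,0,0,0,0,-72]]'
python3 -m jog '[[1,0,0,0,0,0,0],[1,0,0,0,0,0,0]]'
python3 - <<'E'
from h import *
import cv2
print(sensors.read_state()["torque"],sensors.read_state()["qpos"].round())
f=grab_frame("side");im=f["img"][:,:,::-1].copy()
im=cv2.resize(im[120:220,215:335],None,fx=6,fy=6,interpolation=cv2.INTER_CUBIC);im=cv2.convertScaleAbs(im,alpha=1.6,beta=20)
cv2.imwrite("pics/z10.png",im)
E
```

```text
t: 12.7
ee_pos: [0.4499, 0.0248, 0.0956]
eef_rot: [179.8, -0.1, 96.3]
force: [0.0, 2.0, 14.3]
width: 0.531
t: 12.9
ee_pos: [0.4499, 0.0248, 0.0956]
eef_rot: [179.8, -0.1, 96.2]
force: [-1.0, 1.2, 14.4]
width: 0.53
[0.13577835 0.0877716  0.05000772] [  4.  40. -20. 125.  39.  20. -43.]
```

View pics/z10.png

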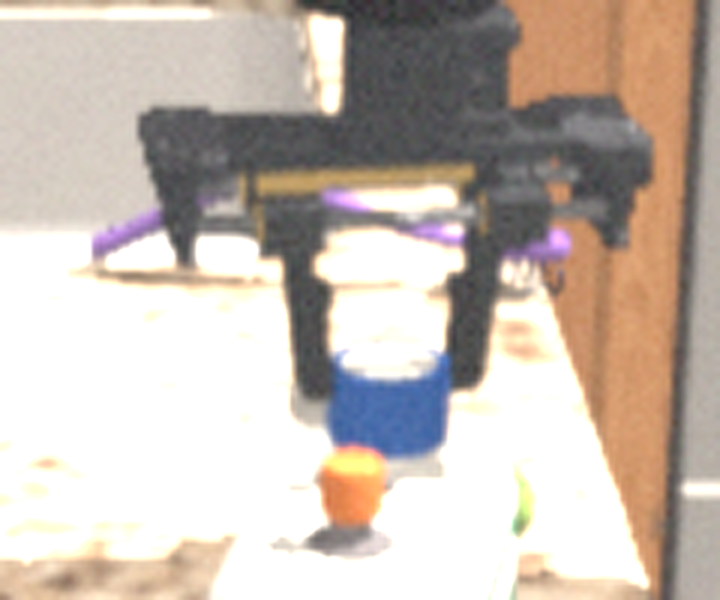

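```bash
python3 -m jog '[[1,0,0,-0.003,0,0,0],[1,0,0,-0.007,0,0,0],[1,0,0,-0.011,0,0,0],[1,0,0,-0.013,0,0,0],[1,0,0,-0.013,0,0,0]]'
```

```text
t: 13.45
ee_pos: [0.4481, 0.0234, 0.1075]
eef_rot: [-179.9, 0.0, 96.2]
force: [-0.4, 0.5, -0.6]
width: 0.533
```

```bash
python3 -m jog '[[1,0,0,-0.006,0,0,0],[1,0,0,-0.016,0,0,0],[1,0,0,-0.028,0,0,0],[1,0,0,-0.042,0,0,0],[1,0,0,-0.057,0,0,0],[1,0,0,-0.072,0,0,0],[1,0,0,-0.084,0,0,0],[1,0,0,-0.089,0,0,0],[1,0,0,-0.09,0,0,0],[1,0,0,-0.09,0,0,0],[1,0,0,-0.09,0,0,0]]'
python3 - <<'E'
from h import *
import cv2
print(sensors.read_state()["ee_pos"])
f=grab_frame("side");im=f["img"][:,:,::-1].copy()
im=cv2.resize(im[100:290,215:335],None,fx=3.1,fy=3.1,interpolation=cv2.INTER_CUBIC);im=cv2.convertScaleAbs(im,alpha=1.3,beta=20)
w=grab_frame("wrist");cv2.imwrite("pics/w11.png",cv2.convertScaleAbs(w["img"][:,:,::-1],alpha=1.3,beta=20))
cv2.imwrite("pics/z11.png",im)
E
```

```text
t: 14.55
ee_pos: [0.4482, 0.0236, 0.1972]
eef_rot: [-179.9, 0.0, 96.2]
force: [1.3, -0.2, -0.1]
width: 0.532
[0.44818585 0.02360147 0.19717468]
```

View pics/z11.png

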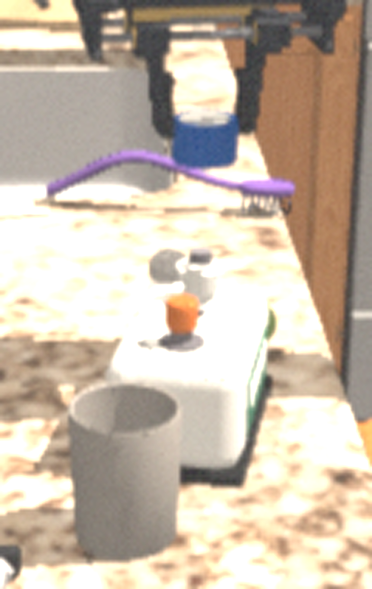

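View pics/w11.png

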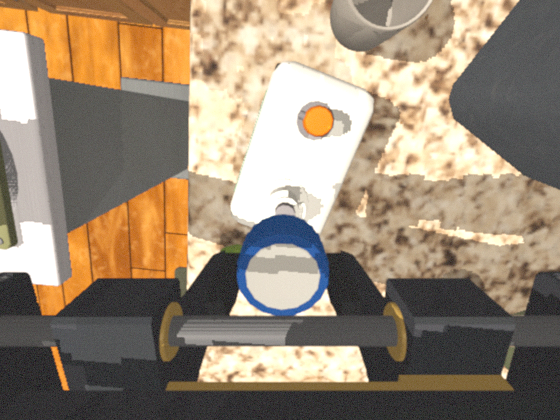

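```bash
python3 -m jog '[[1,0,0,0,0,0,0],[1,0,0,0,0,0,0],[1,0,0,0,0,0,0]]'
python3 - <<'E'
from h import *
from rig import robot
f=grab_frame("side")
o,d=ray(f,(281,152));l=(.048-o[1])/d[1];print("rim near edge",o+l*d)
o,d=ray(f,(281,138));l=(.024-o[1])/d[1];print("top centre",o+l*d)
print(robot.close_job())
E
```

```text
t: 14.95
ee_pos: [0.4486, 0.0238, 0.1975]
eef_rot: [-180.0, 0.0, 96.2]
force: [0.9, 0.8, -0.3]
width: 0.529
rim near edge [0.44790926 0.048      0.20755772]
top centre [0.44645138 0.024      0.23267917]
the job is handed in; nothing more can be done
None
```

I vented the canister, then took the cap off and handed the job in at about 15 s. The gripper still holds the cap about 8 cm above the open mouth.

- **Nozzle:** I pressed it about 7–8 mm to a hard stop, where the wrist force rose to 32 N. The pictures show it fully down, then up again.
- **Cap:** I pushed it down about 8 mm to its stop (15 N), turned it 72° anticlockwise while down, and lifted it. The force was near zero as it came free.
- **Last checks:** The cap's rim is at about 0.202 m from the arm's travel and 0.208 m from the side view, against 0.121 m for the mouth. The sideways offset is about 1 mm. The last pictures show the cap touching nothing but the fingers. The cup is in the last pictures where it stood. The shaker and lime are only partly visible there; nothing touched them, but I did not re-measure any of the three.

**A disagreement:** The fingertips sit about 25 mm higher than the reported TCP. The pictures and the contact on the nozzle both showed this, so I set heights from them instead of from the stated tool frame.

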